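Roll down the deck planking

ROBOT

A 6-joint arm with a two-finger parallel gripper is mounted at the origin on the work surface. World frame = base frame: x ahead of the robot, y to its left, z up, the work surface at z = 0. Lengths are in m, angles in rad, forces in N, time in s.
With the tool pointing down it reaches from about 0.275 to 0.725 m from the base axis. Payload 5.6 kg.
Tool frame: the origin (TCP) lies on the centre line of the jaws, within the pads' length; the fingertips stand 17 mm ahead of it and the grasp point (between the pads) lies 2 mm behind it; x points along the fingers, z is the direction in which the jaws open and shut, and the axes are right-handed (so a half turn about x gives the same grasp; the last joint's range is limited). The gripper opens to 85 mm and grips with 20 to 120 N. Pads are 22 mm wide; open, the fingers measure 114 mm over their backs; the gripper's body (76 mm by 85 mm) begins 54 mm behind the grasp point. The pads swing forward as they close: fully open they stand 13 mm farther back than shut.
Start: joints at [-0.864, 0.255, 0.108, 0, -1.424, -0.285], TCP at [0.225, -0.502, 0.248] pointing down, gripper open.
Joint ranges: [-2.95, 2.95], [-1.21, 1.97], [-1.09, 1.5], [-2.87, 1.71], [-2.94, -0.07], [-3.05, 3.05]. Speed limits (rad/s): [2.57, 2.57, 3.14, 3.14, 3.14, 3.14].

INTERFACE

Orientations are given as a unit quaternion [w, x, y, z].
In Python, from station import r gives the robot as it stands.
- The arm moves only by the tool send_rows, never from a script. Its argument "plan" is a list of rows, each a list of 4 numbers: the shift along the tool's x, y, z in units of 25 mm (1.0 is 25 mm), then the turn about the tool's x in units of pi/2 rad (1.0 is pi/2 rad). In form: [[tx, ty, tz, roll], ...]. A call has 1 to 20 rows; each row shifts and turns the pose as measured when the row begins, along the tool's axes as they then stand; what a row does not reach is not made up. A row lasts 1/8 s, in which the tool goes at most 62.5 mm and 10.7 degrees, less where a joint would pass 70% of its speed; a pose out of reach is approached as far as the arm can. A call with a number of a shift or a turn outside -1 to 1 is refused whole. A call with a gripper value outside its range is refused whole. "fingers" is the closure, from -1 (fully open) to 1 (shut), so that 0 is half open, set as the call begins (left out, the last holds). The fingers move at their own pace and stop on an object; the grip force is fixed at half the most. Time passes only in rows, so rows that do not move let the fingers close. It gives the time, the measured TCP pose, the force and the opening at its end, in the units of the state.
- r.get_obs(): the state, without advancing time (a new reading comes with each control period).
- r.grab_frame(name): name is "scene" or "top" or "wrist"; returns the picture (400x640x3 uint8, red, green, blue); there is no depth.
- r.camera_info(name): a dict with "intrinsics" (3x3 intrinsics, pixels), "R" (3x3) and "t" (3): a world point X has camera coordinates R X + t; the wrist camera has in their place "mount" (4x4, takes a point from camera to tool coordinates, whose origin is the TCP and whose axes are the tool frame's). Camera axes: x right, y down, z forward; pixel columns grow to the right and rows downward; lengths in m; the calibration is good to about 2 mm. A picture is of the moment at which its call begins: read the wrist's pose just before it. camera_info takes no time and is no camera call.
- r.finish_job(): hands the job in, once; it reports no verdict.
The state is a dict: "time": time; "joint_positions": joint angles; "joint_velocities": joint speeds; "joint_torque": joint torques, N m; "position": TCP position; "ee_rot": TCP orientation; "wrist_force": force on the tool from outside, world axes, zero at the start; "torque": the same for the moment, N m; "gripper_width": opening from 0.0 (shut) to 1.0 (fully open).
Only numpy, scipy, OpenCV 4.12 (cv2) and the standard library are available. Lean on these libraries where they do the work, as an engineer would, in place of code of your own. Each camera call takes 0.05 s, during which the arm holds its last target.

TASK

Press down the newly laid deck planks by rolling the black rubber roller over them: stroke its top with a fingertip so that it rolls across the board, and leave it lying at rest on the green band, along the band. Push it only on its upper part, never low on its side, and do not pick it up or grip it. Leave everything else on the desk where it is, and finish with the hand clear.

Things in the scene. Friction and masses are not known exactly. Their poses are not given: they have to be found in the camera images.
- roller: loose black rubber roller, cylinder 60 mm across, 110 mm long, about 0.3 kg, a red ring near each end, brass end caps (5 mm axle studs). Origin at its centre, 30 mm above the board's face; own y = its axis; x and z turn as it rolls. No slip: a fingertip on its top moving 2 mm rolls it 1 mm. Slight rolling resistance: let go at 50 mm/s it coasts some 3 mm, at 100 mm/s some 12 mm.
- board: fixed pale board 300 x 160 x 6 mm, flat on the desk. Origin at the centre of its underside; x along its length towards the end with the green band, y across, z up. Dark deck planks are inlaid flush between x = -20 and 44 mm; the roller starts on the bare end, 45 to 100 mm on the -x side of the origin, its axis across the board within 3 degrees.
- band (a point): centre of the green band, on the board's upper face: a flat stripe 24 mm wide along the board's x and 156 mm long across it, 70 mm on the +x side of the board's origin. The roller belongs with its axis over this stripe and parallel to it.
- hull: pale basswood hull blank, loose, 107 x 32 x 22 mm, on the desk beside the board's -y edge. Origin at its underside near the middle; bow to +x. Leave alone.
- cork: brown cork plug, loose, upright, 28 mm across the top, 32 mm tall, on the desk beside the board's +y edge. Origin at the centre of its underside. Leave alone.
- flask: clear pear-shaped glass flask, loose, upright, 112 mm across, 185 mm tall, on the right of the desk. Origin at the centre of its underside. Leave alone.
- tweezers: long steel reach tweezers, loose, 262 x 13 x 8 mm, lying on the right of the desk. Origin at the middle of the underside, x along their length. Leave alone.
- jar: small amber glass jar with a blue cap, loose, 48 mm across, 55 mm tall, on the left. Origin at the centre of its underside. Leave alone.
- spool: wooden spool of blue thread, loose, 40 mm across, 38 mm tall, on the left. Origin at the centre of its underside. Leave alone.
Not all that is in view belongs to the job. What is shaped like the roller but orange, pink or purple is not meant.

How it is judged:
On the way:
1. the roller has rolled more than a quarter turn (past 115 degrees) on its way (angle between roller's own z axis and vertical above 2 rad and angle between the y axis of roller and the y axis of board, either way round below 0.5 rad).
At the end, for the whole second after the job is handed in: the roller lies at rest on the board with its centre over the 24 mm wide green band (within 12 mm of its middle line, within 35 mm of its middle across the board) and its axis within 0.2 rad of the band's direction (x of roller in the frame of band between -0.012 and 0.012 m and y of roller in the frame of band between -0.035 and 0.035 m and z of roller in the frame of band between 0.027 and 0.033 m and angle between the y axis of roller and the y axis of board, either way round below 0.2 rad and linear speed of roller below 0.01 m/s); the robot touches nothing.
It fails at once if the roller is lifted off the board (more than 10 mm) (z of roller in the frame of band above 0.04 m).
It fails at once if the roller is pushed low on its side, the fingertips at or below the height of its axis (contact force between the fingers and roller above 0.5 N and height (world z) of the grasp point below 0.057 m).
It fails at once if the hull blank, cork, flask, tweezers, jar or spool is moved more than 15 mm (distance of any of hull, cork, flask, tweezers, jar, spool from where it was at the start of the episode above 0.015 m).
It also fails if it takes over 64 s, if anything falls off the work surface, if the arm or the gripper's body presses on something with over 40 N, if the wrist force passes 120 N, or if a joint passes its speed limit or range.

## Working session

There is one attempt and no reset: what is moved stays moved. The work goes in short steps, Python scripts to look and compute and a tool call to move; the robot and the scene stay as the last step left them, time stands still between calls to the robot, and variables do not carry over. Pictures are saved under pics/ and viewed, and the job is handed in when it is done.

Besides the shell and the picture viewer there is one more tool, called after "Request:" as name(argument=value, ...) on one line, values as JSON. send_rows: Moves the arm, as the interface text tells. Shifts and turns lie within -1 to 1; 1 stands for 25 mm of shift or pi/2 rad of turn. Its arguments: {"type":"object","properties":{"plan":{"type":"array","items":{"type":"array","items":{"type":"number","minimum":-1,"maximum":1}}},"fingers":{"type":"number"}},"required":["plan"]}

```bash
mkdir -p pics; ls
python3 - <<'E'
from station import r
import cv2
o=r.get_obs();print({k:o[k] for k in('time','position','ee_rot','wrist_force','gripper_width')})
for n in('top','scene'):
    cv2.imwrite(f'pics/{n}1.png',r.grab_frame(n)[:,:,::-1]);c=r.camera_info(n);print(n,c)
E
```

```text
pics
{'time': 0.0, 'position': array([ 0.22506497, -0.50134344,  0.24739453]), 'ee_rot': array([ 0.38461013, -0.59301454,  0.38391649,  0.59415228]), 'wrist_force': array([-1.09665024, -0.0481346 ,  0.33434227]), 'gripper_width': 0.9968959559934962}
top {'intrinsics': array([[391.44891595,   0.        , 320.33459362],
       [  0.        , 391.44891595, 196.16259077],
       [  0.        ,   0.        ,   1.        ]]), 'R': array([[-0.0136108 , -0.99954786, -0.02681103],
       [-0.99763514,  0.01538161, -0.06698902],
       [ 0.06737112,  0.02583585, -0.99739342]]), 't': array([0.0183998 , 0.54512237, 1.07714113])}
scene {'intrinsics': array([[459.20504643,   0.        , 311.56708672],
       [  0.        , 459.20504643, 192.25068047],
       [  0.        ,   0.        ,   1.        ]]), 'R': array([[ 0.66494032,  0.74689574, -0.00106177],
       [ 0.42635015, -0.38073402, -0.82052859],
       [-0.61325356,  0.54514985, -0.57160451]]), 't': array([-0.34666173, -0.17487113,  1.45609487])}
```

View pics/top1.png

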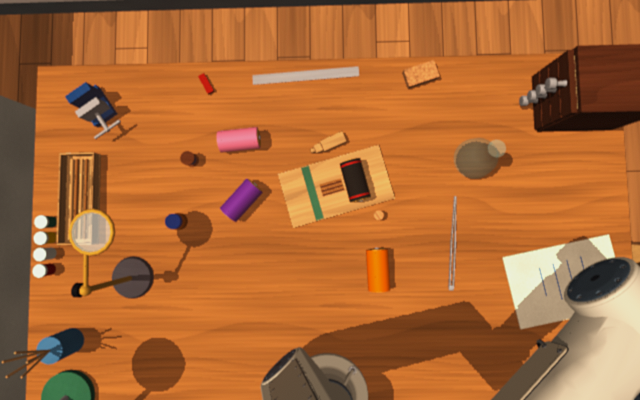

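View pics/scene1.png

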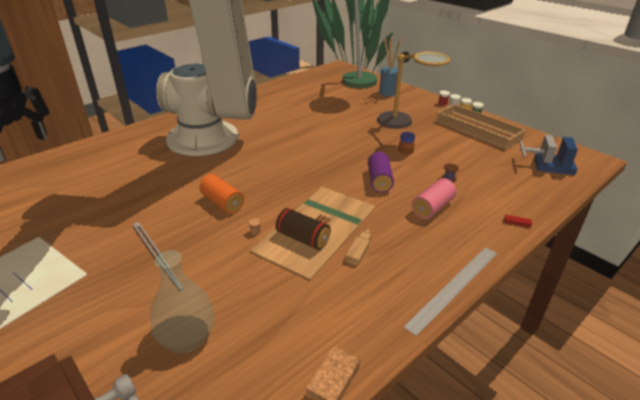

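In the top view the black roller with red rings is at about (355,180), on the pale board. The green band is at (313,193). The decoys are orange (377,270), pink (237,140) and purple (241,200). I'll confirm in an enlarged crop and measure there.

```bash
cat > h.py <<'E'
import numpy as np
from station import r
def back(n,uv,z):
    c=r.camera_info(n);K=c['intrinsics'];R=c['R'];t=c['t']
    uv=np.atleast_2d(uv).astype(float)
    d=np.c_[uv,np.ones(len(uv))]@np.linalg.inv(K).T@R
    o=-R.T@t
    return o+d*((z-o[2])/d[:,2])[:,None]
E
python3 - <<'E'
from h import *
import cv2
im=cv2.imread('pics/top1.png')
x0,y0=270,135
c=im[y0:y0+100,x0:x0+133]
cv2.imwrite('pics/crop1.png',cv2.resize(c,None,fx=6,fy=6,interpolation=cv2.INTER_CUBIC))
hsv=cv2.cvtColor(im,cv2.COLOR_BGR2HSV)
def comp(m):
    z=np.zeros_like(m);z[140:230,275:400]=m[140:230,275:400]
    n,l,s,ce=cv2.connectedComponentsWithStats(z);i=1+np.argmax(s[1:,4]);return (l==i).astype(np.uint8)
g=comp(cv2.inRange(hsv,(50,70,30),(95,255,200)))
rect=cv2.minAreaRect(np.argwhere(g)[:,::-1].astype(np.float32));print('green',rect)
b=cv2.boxPoints(rect);print(b,back('top',b,0.006))
k=comp(((hsv[:,:,2]<75)).astype(np.uint8));
rect=cv2.minAreaRect(np.argwhere(k)[:,::-1].astype(np.float32));print('black',rect,k.sum());b=cv2.boxPoints(rect);print(b,back('top',b,0.036))
E
```

```text
green ((311.90521240234375, 192.67185974121094), (52.60444641113281, 6.1912689208984375), 73.88658142089844)
[[301.6313  168.2621 ]
 [307.57935 166.54378]
 [322.17914 217.08162]
 [316.23108 218.79994]] [[0.6266433  0.06301278 0.006     ]
 [0.63127733 0.04599542 0.006     ]
 [0.48696596 0.00641107 0.006     ]
 [0.48236026 0.02325992 0.006     ]]
black ((354.65472412109375, 178.95701599121094), (30.35081672668457, 20.3409366607666), 74.47589111328125) 608
[[340.79367 167.0573 ]
 [360.39255 161.61317]
 [368.51578 190.85674]
 [348.9169  196.30086]] [[ 0.62390601 -0.04763149  0.036     ]
 [ 0.63811277 -0.10197862  0.036     ]
 [ 0.55672055 -0.12258451  0.036     ]
 [ 0.54255939 -0.06854825  0.036     ]]
```

View pics/crop1.png

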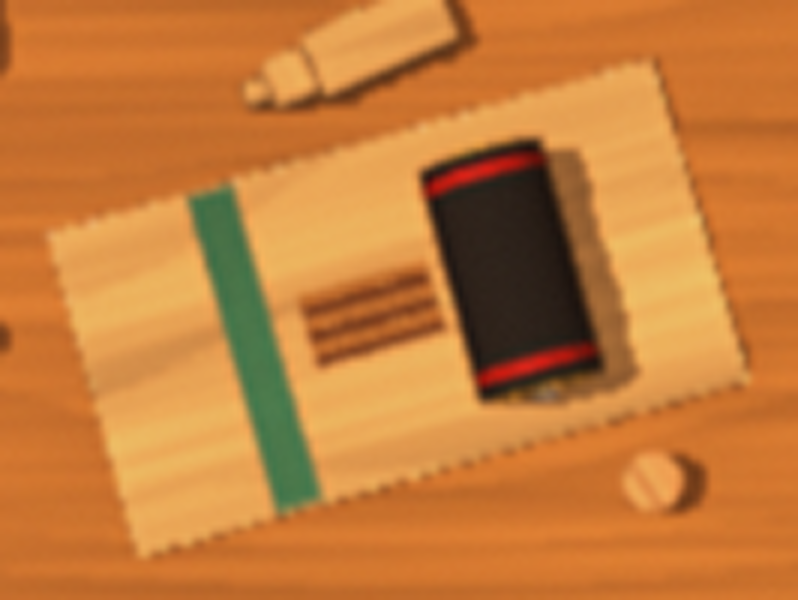

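The crop confirms the black roller, and the end caps show at its lower end. The band lies to its left, with the planks between them. Next I fit the board and the roller pose.

```bash
cat >> h.py <<'E'
import cv2
from scipy.optimize import minimize, least_squares
def proj(n,X):
    c=r.camera_info(n);p=X@c['R'].T+c['t'];p=p@c['intrinsics'].T;return p[:,:2]/p[:,2:]
def board_fit(uv):  # corners order: (+x,-y)?? 4 crop corners
    P=back('top',uv,0.006)
    c=P.mean(0);return P,c
def cyl(x,y,a):  # a: axis dir angle
    th=np.linspace(0,2*np.pi,60);u=np.array([np.cos(a),np.sin(a),0]);v=np.array([-np.sin(a),np.cos(a),0])
    return np.vstack([np.array([x,y,.036])+s*.055*u+.03*(np.cos(t)*v+np.sin(t)*np.array([0,0,1])) for s in(-1,1) for t in th])
def fit_roller(mask,x0,n='top'):
    S=8
    def cost(p):
        h=cv2.convexHull(proj(n,cyl(*p)).astype(np.float32))
        m=np.zeros(mask.shape,np.uint8);m=np.zeros((100*S,140*S),np.uint8)
        cv2.fillPoly(m,[np.round((h-[265,130]+.5)*S).astype(np.int32)],1)
        m=cv2.resize(m.astype(np.float32),(140,100),interpolation=cv2.INTER_AREA)
        return np.abs(m-mask[130:230,265:405]).sum()
    s=np.array([[0,0,0],[.01,0,0],[0,.01,0],[0,0,.15]])+x0
    return minimize(cost,x0,method='Nelder-Mead',options=dict(initial_simplex=s,xatol=1e-4,fatol=.1))
def roller_mask(im):
    hsv=cv2.cvtColor(im,cv2.COLOR_BGR2HSV);H,Sa,V=cv2.split(hsv)
    m=((V<80)|(((H<6)|(H>172))&(Sa>190)&(V>90))).astype(np.uint8)
    z=np.zeros_like(m);z[140:230,275:400]=m[140:230,275:400]
    z=cv2.morphologyEx(z,cv2.MORPH_OPEN,np.ones((3,3)))
    z=cv2.morphologyEx(z,cv2.MORPH_CLOSE,np.ones((5,5)))
    n,l,s,ce=cv2.connectedComponentsWithStats(z);i=1+np.argmax(s[1:,4]);return (l==i).astype(np.uint8)
E
python3 - <<'E'
from h import *
c=r.camera_info('top');print('cam',-c['R'].T@c['t'])
im=cv2.imread('pics/top1.png')
uv=np.array([[48,235],[655,62],[748,380],[140,555]])/6.+[270,135]-.4
P=back('top',uv,.006);print(P.round(4));B=P.mean(0)
print('sides',[np.linalg.norm(P[i]-P[i-1]).round(4) for i in range(4)],'centre',B)
xd=(P[0]+P[3]-P[1]-P[2])[:2];ang=np.arctan2(xd[1],xd[0]);print('board x ang',ang)
ex=np.array([np.cos(ang),np.sin(ang)]);ey=np.array([-ex[1],ex[0]])
m=roller_mask(im);print(m.sum())
f=fit_roller(m,[.59,-.084,ang-np.pi/2]);print(f.x,f.fun)
d=f.x[:2]-B[:2];print('roller in board',d@ex,d@ey,'axis err',f.x[2]-ang+np.pi/2)
g=back('top',[[311.9,192.7]],.006)[0,:2]-B[:2];print('band in board',g@ex,g@ey)
print('hull bow/cork',back('top',[[255/6+270,92/6+135]],.011),back('top',[[655/6+270,480/6+135]],.032))
print('wrist',r.camera_info('wrist'))
E
```

```text
cam [ 0.47151546 -0.01782224  1.111344  ]
[[ 0.612   0.1318  0.006 ]
 [ 0.6897 -0.1574  0.006 ]
 [ 0.538  -0.1974  0.006 ]
 [ 0.4599  0.0893  0.006 ]]
sides [np.float64(0.1579), np.float64(0.2995), np.float64(0.1569), np.float64(0.2971)] centre [ 0.57488965 -0.03342288  0.006     ]
board x ang 1.8348457843469768
760
[ 0.58671158 -0.08562572  0.24217153] 146.515625
roller in board -0.053478967777216606 0.0022123153745562474 axis err -0.02187792839500302
band in board 0.07048484806836311 0.00011496634870203326
hull bow/cork [[0.67672017 0.03117557 0.011     ]] [[ 0.49012006 -0.15066489  0.032     ]]
wrist {'intrinsics': array([[330.3823588 ,   0.        , 322.5847905 ],
       [  0.        , 330.3823588 , 200.48929143],
       [  0.        ,   0.        ,   1.        ]]), 'mount': array([[ 1.39255476e-03, -3.00614938e-01,  9.53744578e-01,
        -1.25886819e-01],
       [-3.21979428e-04, -9.53745588e-01, -3.00614786e-01,
         7.64564831e-02],
       [ 9.99998979e-01,  1.11536418e-04, -1.42493479e-03,
        -2.43655792e-04],
       [ 0.00000000e+00,  0.00000000e+00,  0.00000000e+00,
         1.00000000e+00]])}
```

```bash
cat >> h.py <<'E'
from scipy.spatial.transform import Rotation as Ro
BO=np.array([.57489,-.03342]);BA=1.8348
def tool():
    o=r.get_obs();w=o['ee_rot'];return o,o['position'],Ro.from_quat([w[1],w[2],w[3],w[0]]).as_matrix()
def units(target):  # world target -> tool-frame units of 25 mm
    o,p,R=tool();return R.T@(np.array(target)-p)/.025
def inboard(p):
    d=np.array(p[:2])-BO;ex=np.array([np.cos(BA),np.sin(BA)]);return d@ex, d@np.array([-ex[1],ex[0]])
E
python3 - <<'E'
from h import *
o,p,R=tool();print(R.round(3));print(p,inboard(p))
im=cv2.imread('pics/top1.png')
h=cv2.convexHull(proj('top',cyl(.5867,-.0856,.2422)).astype(np.float32))
c=cv2.resize(im[135:235,270:403],None,fx=6,fy=6,interpolation=cv2.INTER_CUBIC)
cv2.polylines(c,[((h-[270,135]+.5)*6).astype(np.int32)],True,(255,255,0),1)
cv2.imwrite('pics/ov1.png',c)
ya=np.arctan2(R[1,1],R[0,1]);print('tool y heading',ya,'board',BA,'diff',BA-ya)
print(units([.5867,-.0856,.2]))
E
```

```text
[[-0.001 -0.912 -0.409]
 [ 0.002 -0.409  0.912]
 [-1.     0.     0.002]]
[ 0.22503562 -0.50140878  0.24747879] (np.float64(-0.36048069765763535), np.float64(0.4598535052831847))
tool y heading -2.719857741055956 board 1.8348 diff 4.554657741055956
[  1.91286251 -20.00756447   9.24997265]
```

View pics/ov1.png

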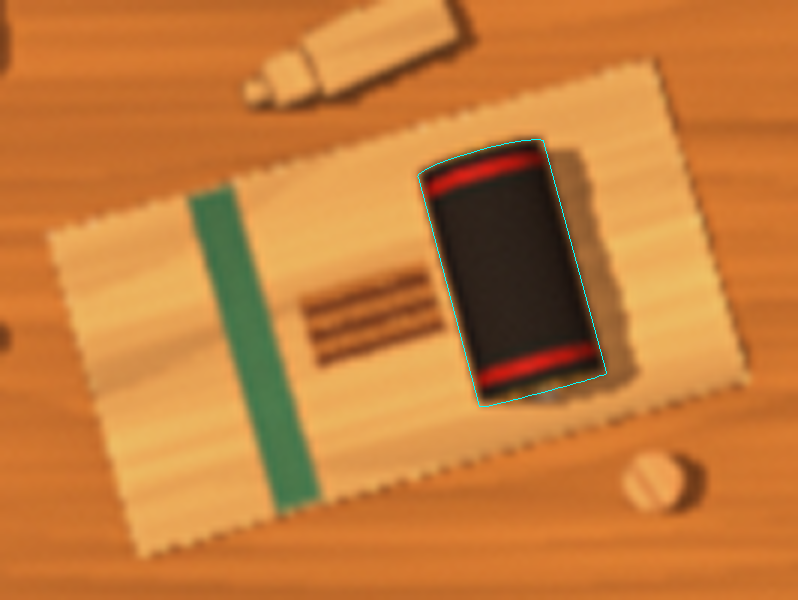

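The overlay matches the silhouette: roller at board x ≈ -53 mm, y ≈ +2 mm, axis about 1° off. First I move over it at height, then align the jaws along its axis.

Request:
send_rows(plan=[[0,-1,0.46,0],[0,-1,0.46,0],[0,-1,0.46,0],[0,-1,0.46,0],[0,-1,0.46,0],[0,-1,0.46,0],[0,-1,0.46,0],[0,-1,0.46,0],[0,-1,0.46,0],[0,-1,0.46,0],[0,-1,0.46,0],[0,-1,0.46,0],[0,-1,0.46,0],[0,-1,0.46,0],[0,-1,0.46,0],[0,-1,0.46,0],[0,-1,0.46,0],[0,-1,0.46,0],[0,-1,0.46,0],[0,-1,0.46,0]], fingers=0.1)

```text
time: 2.6
position: [0.5938, -0.0715, 0.2378]
ee_rot: [0.386, -0.585, 0.385, 0.601]
wrist_force: [0.4, -0.8, -0.5]
gripper_width: 0.45
```

Request:
send_rows(plan=[[0,0,0,-0.115],[0,0,0,-0.115],[0,0,0,-0.115],[0,0,0,-0.115],[0,0,0,-0.115],[0,0,0,-0.115],[0,0,0,-0.115],[0,0,0,-0.1],[0,0,0,0]])

```text
time: 3.72
position: [0.5926, -0.0687, 0.231]
ee_rot: [-0.105, -0.688, -0.118, 0.708]
wrist_force: [0.3, 0.8, -0.3]
gripper_width: 0.449
```

Run:
```python
from h import *
o,p,R=tool();print(o['time'],p,inboard(p),o['gripper_width'],o['wrist_force'])
hy=np.arctan2(-R[1,1],-R[0,1]);print('heading err to board',hy-BA, R[:,0])
print(units([.5867,-.0856,.12]))
cv2.imwrite('pics/w1.png',r.grab_frame('wrist')[:,:,::-1])
```

```text
3.725 [ 0.59261158 -0.06868051  0.23095918] (np.float64(-0.03866324373692143), np.float64(-0.007906439327614078)) 0.44924049510800157 [ 0.25806434  0.83711042 -0.31846441]
heading err to board 0.05175540659975164 [-0.03121443  0.01346612 -0.99942199]
[4.43406945 0.66961253 0.32202124]
```

View pics/w1.png

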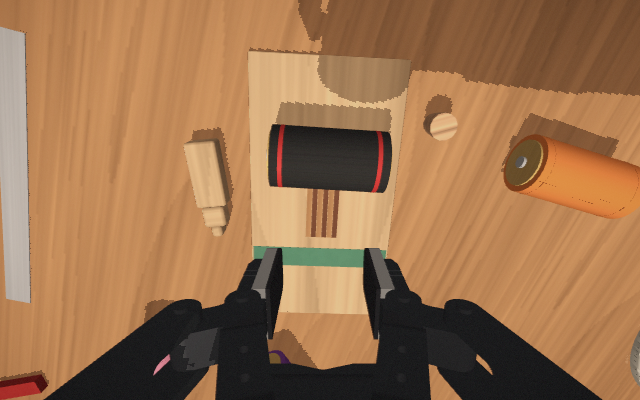

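Closing the fingers gives a single central fingertip. I turn it to match the roller's axis and position it just behind the top centre.

Request:
send_rows(plan=[[0.9,0.2,0.05,0.04],[0.9,0.2,0.05,0],[0.9,0.2,0.05,0],[0.9,0.2,0.05,0],[0.9,0.1,0.05,0],[0,0,0,0],[0,0,0,0]], fingers=1)

```text
time: 4.65
position: [0.589, -0.091, 0.1154]
ee_rot: [-0.074, -0.692, -0.086, 0.713]
wrist_force: [0.5, 0.3, -1.0]
gripper_width: -0.0
```

Run:
```python
from h import *
o,p,R=tool();print(o['time'],p,inboard(p),o['gripper_width'],o['wrist_force'])
hy=np.arctan2(-R[1,1],-R[0,1]);print('heading err to board',hy-BA, R.round(3))
ex=np.array([np.cos(BA),np.sin(BA)]);ey=np.array([-ex[1],ex[0]])
t=BO-.0635*ex+.002*ey
print(units([*t,.095]))
```

```text
4.65 [ 0.58901744 -0.09104771  0.11542417] (np.float64(-0.059317600465779635), np.float64(0.0013998416454388718)) -0.00046992479199380017 [ 0.53344593  0.26650373 -0.97822608]
heading err to board -0.03650192564311716 [[-0.031  0.225 -0.974]
 [ 0.013 -0.974 -0.226]
 [-0.999 -0.02   0.027]]
[ 0.81363233  0.18435113 -0.00398776]
```

Request:
send_rows(plan=[[0.5,0.1,0,0],[0.4,0.1,0,0],[0.2,0,0,0],[0,0,0,0]])

```text
time: 5.15
position: [0.5903, -0.0957, 0.0876]
ee_rot: [-0.074, -0.693, -0.086, 0.712]
wrist_force: [-0.2, -0.4, 1.3]
gripper_width: -0.0
```

Request:
send_rows(plan=[[0.1,0,0,0],[0.06,0,0,0],[0.04,0,0,0]])

```text
time: 5.52
position: [0.5906, -0.0956, 0.0829]
ee_rot: [-0.074, -0.694, -0.086, 0.711]
wrist_force: [0.9, 0.4, -0.0]
gripper_width: 0.003
```

Run:
```python
from h import *
o,p,R=tool();print(o['time'],p,inboard(p),o['wrist_force'])
cv2.imwrite('pics/s2.png',cv2.resize(r.grab_frame('scene')[140:290,200:420,::-1],None,fx=3.5,fy=3.5))
```

```text
5.525 [ 0.59062413 -0.09556269  0.08289873] (np.float64(-0.06409541298816342), np.float64(0.0010269946891677212)) [ 0.89486498  0.42924716 -0.004495  ]
```

View pics/s2.png

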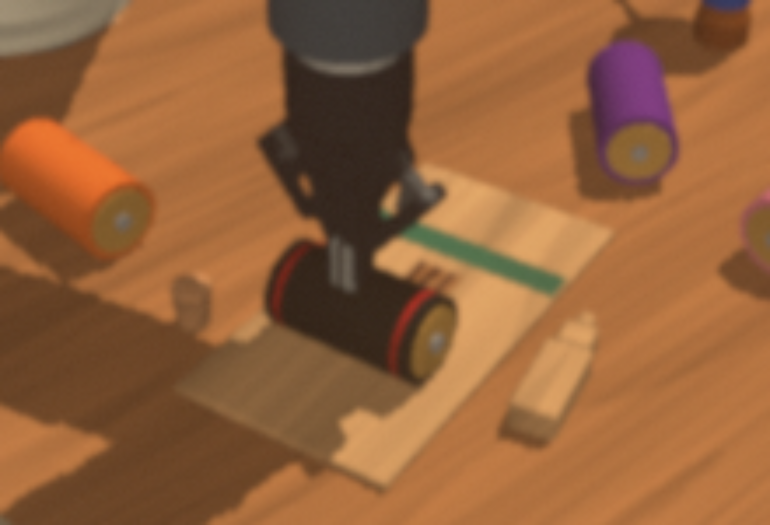

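The fingertip is at the top of the roller with no force yet. I press lightly and then make a short stroke.

Request:
send_rows(plan=[[0.06,0,0,0],[0.06,0,0,0]])

```text
time: 5.82
position: [0.5911, -0.0967, 0.0825]
ee_rot: [-0.076, -0.694, -0.085, 0.711]
wrist_force: [-4.2, -0.3, 9.0]
gripper_width: 0.002
```

Request:
send_rows(plan=[[0.06,-0.2,0,0],[0.06,-0.3,0,0],[0.06,-0.3,0,0]])

```text
time: 6.2
position: [0.5867, -0.0794, 0.083]
ee_rot: [-0.078, -0.695, -0.084, 0.71]
wrist_force: [-3.1, -1.1, 7.0]
gripper_width: -0.004
```

```bash
cat >> h.py <<'E'
def look(name):
    o,p,R=tool();print(o['time'],p.round(4),np.round(inboard(p),4),o['wrist_force'].round(1))
    im=np.ascontiguousarray(r.grab_frame('top')[:,:,::-1]);cv2.imwrite(f'pics/{name}_top.png',cv2.resize(im[130:230,265:405],None,fx=5,fy=5,interpolation=cv2.INTER_CUBIC))
    s=r.grab_frame('scene')[140:290,200:420,::-1];cv2.imwrite(f'pics/{name}_sc.png',cv2.resize(s,None,fx=3.5,fy=3.5,interpolation=cv2.INTER_CUBIC))
E
python3 -c "
from h import *
look('a')"
```

```text
6.2 [ 0.5867 -0.0794  0.083 ] [-0.0475  0.0007] [-3.1 -1.1  7. ]
```

View pics/a_sc.png

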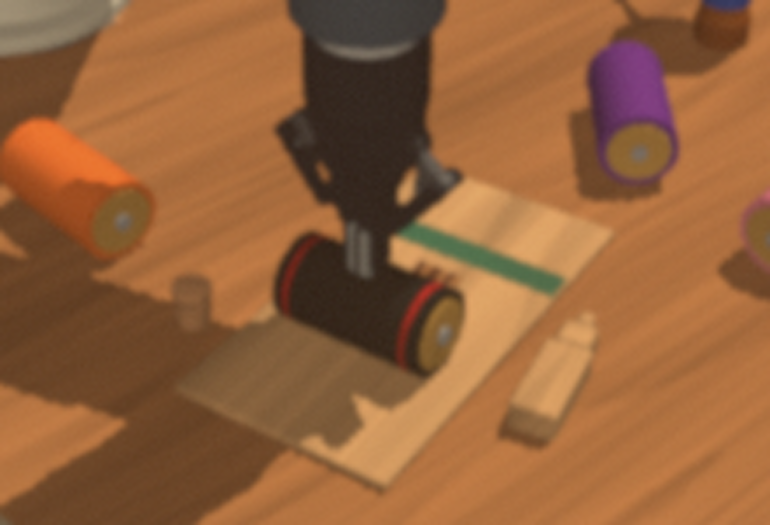

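View pics/a_top.png

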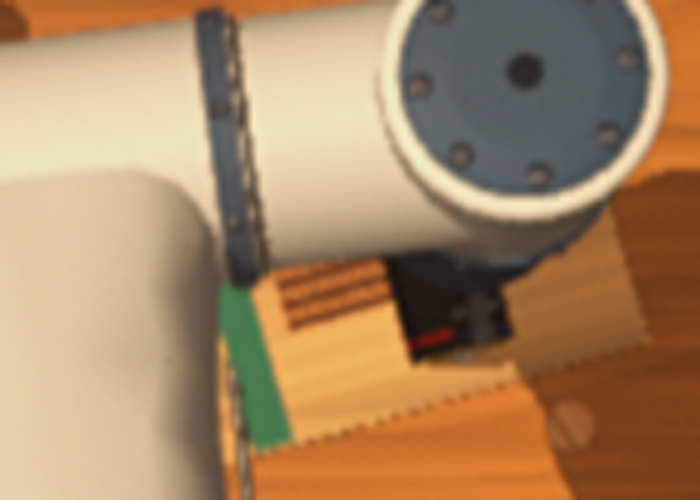

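The roller rolls about 8 mm under a light press (7 N). I finish this stroke and lift.

Request:
send_rows(plan=[[0.05,-0.35,0,0],[0.05,-0.35,0,0],[0.05,-0.35,0,0],[-0.3,-0.2,0,0],[-0.4,0,0,0],[0,0,0,0]])

```text
time: 7.05
position: [0.58, -0.0492, 0.1021]
ee_rot: [-0.079, -0.696, -0.083, 0.709]
wrist_force: [0.4, 0.2, -1.0]
gripper_width: 0.001
```

```bash
cat >> h.py <<'E'
def wlook(name):
    o,p,R=tool();print(o['time'],p.round(4),np.round(inboard(p),4),o['wrist_force'].round(1))
    im=np.ascontiguousarray(r.grab_frame('wrist')[:,:,::-1]);cv2.imwrite(f'pics/{name}_w.png',im);np.savez(f'{name}.npz',p=p,R=R)
def wback(name,uv,z):
    d=np.load(name+'.npz');c=r.camera_info('wrist');M=c['mount'];Rw=d['R']@M[:3,:3];o=d['R']@M[:3,3]+d['p']
    uv=np.atleast_2d(uv).astype(float);q=np.c_[uv,np.ones(len(uv))]@np.linalg.inv(c['intrinsics']).T@Rw.T
    X=o+q*((z-o[2])/q[:,2])[:,None];return X,o
E
python3 -c "
from h import *
wlook('b')"
```

```text
7.05 [ 0.58   -0.0492  0.1021] [-0.0166 -0.0008] [ 0.4  0.2 -1. ]
```

View pics/b_w.png

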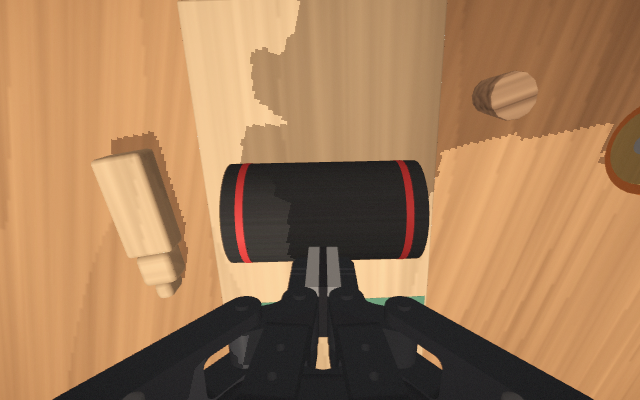

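The roller is in full view: rear edge at row ~163, front edge at row ~260, axis parallel to the band to within a degree or two. I locate its axis with the tangent-ray bisector.

```bash
cat >> h.py <<'E'
def axis_at(name,up,dn):
    d=np.load(name+'.npz')
    X,o=wback(name,[up,dn],.036)
    v=X-o;v/=np.linalg.norm(v,axis=1)[:,None];b=v.sum(0)
    return o+b*((.036-o[2])/b[2])
def wroller(name,cols=(262,390)):
    im=cv2.imread(f'pics/{name}_w.png');out=[]
    for c in cols:
        col=im[:,c-3:c+4].astype(int).max(2).mean(1)
        d=col<95
        # longest dark run
        best=(0,0);s=None
        for i,x in enumerate(list(d[:300])+[False]):
            if x and s is None:s=i
            if not x and s is not None:
                if i-s>best[1]-best[0]:best=(s,i)
                s=None
        a=axis_at(name,(c,best[0]-.5),(c,best[1]-.5));out.append(inboard(a));print(c,best,a.round(4),np.round(inboard(a),4))
    return out
E
python3 -c "
from h import *
wroller('b',(265,280,380,395))
print(inboard(axis_at('b',(325,163),(325,260))))
X,o=wback('b',[(221,212),(428,210)],.055);print(X,[inboard(x) for x in X])
"
```

```text
265 (163, 262) [ 0.6159 -0.0503  0.036 ] [-0.027  -0.0352]
280 (163, 261) [ 0.607  -0.0527  0.036 ] [-0.027 -0.026]
380 (161, 259) [ 0.5474 -0.0675  0.036 ] [-0.0258  0.0355]
395 (161, 259) [ 0.5383 -0.0696  0.036 ] [-0.0254  0.0447]
(np.float64(-0.025851295574352347), np.float64(0.001581912943520178))
[[ 0.63794765 -0.05218769  0.055     ]
 [ 0.52638634 -0.07876765  0.055     ]] [(np.float64(-0.03457218997987218), np.float64(-0.055975501835659906)), (np.float64(-0.03111957652922017), np.float64(0.058656513654123256))]
```

Roller at x = -26 mm, so 96 mm to go. Second stroke.

Request:
send_rows(plan=[[0,0.4,0,0],[0,0.42,0,0],[0.35,0,0,0],[0.3,0,0,0],[0.08,0,0,0],[0.06,0,0,0],[0.06,0,0,0]])

```text
time: 7.98
position: [0.5848, -0.0739, 0.0819]
ee_rot: [-0.081, -0.696, -0.082, 0.709]
wrist_force: [-3.2, -2.1, 9.7]
gripper_width: 0.001
```

Request:
send_rows(plan=[[0.06,-0.2,0,0],[0.06,-0.35,0,0],[0.06,-0.35,0,0],[0.06,-0.35,0,0],[0.06,-0.35,0,0],[0.05,-0.35,0,0],[0.05,-0.35,0,0],[-0.3,-0.2,0,0],[-0.4,0,0,0],[0,0,0,0]])

```text
time: 9.22
position: [0.5704, -0.0156, 0.1007]
ee_rot: [-0.088, -0.697, -0.079, 0.707]
wrist_force: [0.0, 0.8, 1.4]
gripper_width: 0.001
```

```bash
python3 -c "
from h import *
wlook('c');wroller('c',(265,280,380,395))"
```

```text
9.225 [ 0.5704 -0.0156  0.1007] [ 0.0184 -0.0003] [0.  0.8 1.4]
265 (162, 261) [ 0.6067 -0.0187  0.036 ] [ 0.0059 -0.0346]
280 (161, 261) [ 0.5979 -0.0211  0.036 ] [ 0.0059 -0.0254]
380 (160, 259) [ 0.5387 -0.036   0.036 ] [0.0069 0.0356]
395 (160, 259) [ 0.5297 -0.0381  0.036 ] [0.0072 0.0448]
```

View pics/c_w.png

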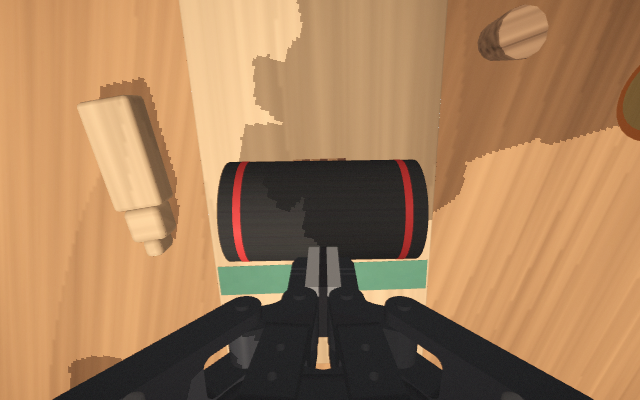

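The roller is at x = +6.4 mm, still aligned, with the band visible ahead. Third stroke, the same as before.

Request:
send_rows(plan=[[0,0.4,0,0],[0,0.45,0,0],[0.35,0,0,0],[0.26,0,0,0],[0.08,0,0,0],[0.06,0,0,0],[0.06,0,0,0]])

```text
time: 10.15
position: [0.5757, -0.0415, 0.0822]
ee_rot: [-0.09, -0.697, -0.078, 0.707]
wrist_force: [-3.5, -1.2, 9.6]
gripper_width: -0.0
```

Request:
send_rows(plan=[[0.06,-0.2,0,0],[0.06,-0.35,0,0],[0.06,-0.35,0,0],[0.06,-0.35,0,0],[0.06,-0.35,0,0],[0.05,-0.35,0,0],[0.05,-0.35,0,0],[-0.3,-0.2,0,0],[-0.4,0,0,0],[0,0,0,0]])

```text
time: 11.4
position: [0.561, 0.017, 0.1003]
ee_rot: [-0.097, -0.699, -0.076, 0.705]
wrist_force: [0.1, -0.2, -0.1]
gripper_width: -0.001
```

```bash
python3 -c "
from h import *
wlook('d');wroller('d',(265,280,380,395))"
```

```text
11.4 [0.561  0.017  0.1003] [0.0523 0.0002] [ 0.1 -0.2 -0.1]
265 (159, 258) [0.5982 0.0112 0.036 ] [ 0.037  -0.0342]
280 (159, 258) [0.5894 0.0091 0.036 ] [ 0.0372 -0.0251]
380 (158, 257) [ 0.5304 -0.006   0.036 ] [0.038  0.0358]
395 (159, 257) [ 0.5214 -0.0079  0.036 ] [0.0386 0.045 ]
```

View pics/d_w.png

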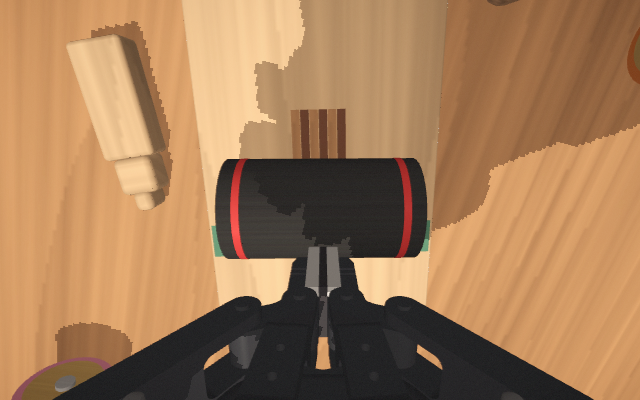

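Roller at +37.7 mm, already turned ~174°, with 32 mm left. One more identical stroke gives ~31 mm.

Request:
send_rows(plan=[[0,0.4,0,0],[0,0.45,0,0],[0.35,0,0,0],[0.25,0,0,0],[0.08,0,0,0],[0.06,0,0,0],[0.06,0,0,0]])

```text
time: 12.32
position: [0.5665, -0.0091, 0.0826]
ee_rot: [-0.099, -0.698, -0.074, 0.705]
wrist_force: [-4.0, -1.7, 9.7]
gripper_width: -0.003
```

Request:
send_rows(plan=[[0.06,-0.2,0,0],[0.06,-0.35,0,0],[0.06,-0.35,0,0],[0.06,-0.35,0,0],[0.06,-0.35,0,0],[0.05,-0.35,0,0],[0.05,-0.35,0,0],[-0.3,-0.2,0,0],[-0.4,0,0,0],[0,0,0,0]])

```text
time: 13.58
position: [0.5516, 0.0501, 0.0996]
ee_rot: [-0.105, -0.7, -0.072, 0.702]
wrist_force: [0.3, -0.4, 0.1]
gripper_width: 0.002
```

```bash
python3 -c "
from h import *
wlook('e');wroller('e',(265,280,380,395))"
```

```text
13.575 [0.5516 0.0501 0.0996] [0.0867 0.0007] [ 0.3 -0.4  0.1]
265 (155, 255) [0.5897 0.0414 0.036 ] [ 0.0684 -0.0339]
280 (155, 255) [0.581  0.0392 0.036 ] [ 0.0685 -0.0248]
380 (155, 255) [0.5222 0.0243 0.036 ] [0.0694 0.0358]
395 (156, 254) [0.5134 0.022  0.036 ] [0.0696 0.0449]
```

View pics/e_w.png

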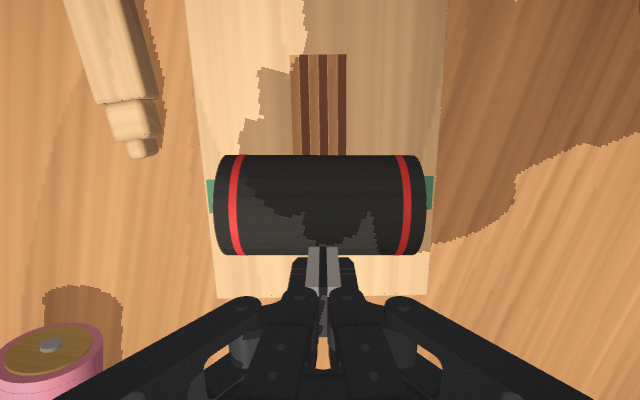

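The roller is at x ≈ +69 mm, with the green band showing at both ends. I raise the hand straight up and move it aside to check from the top camera.

Request:
send_rows(plan=[[-1,0,0,0],[-1,0,0,0],[-1,0,0,0],[-1,0,0,0],[-1,0,0,0],[0,1,0,0],[0,1,0,0],[0,1,0,0],[0,1,0,0],[0,1,0,0],[0,1,0,0],[0,1,0,0],[0,1,0,0],[0,1,0,0],[0,0,0,0],[0,0,0,0]])

```text
time: 15.62
position: [0.6056, -0.1723, 0.2303]
ee_rot: [-0.102, -0.695, -0.071, 0.708]
wrist_force: [0.2, 0.1, 0.1]
gripper_width: 0.002
```

Run:
```python
from h import *
look('f')
im=np.ascontiguousarray(r.grab_frame('top')[:,:,::-1]);cv2.imwrite('pics/f_full.png',im)
```

```text
15.625 [ 0.6056 -0.1723  0.2303] [-0.1421  0.0066] [0.2 0.1 0.1]
```

View pics/f_full.png

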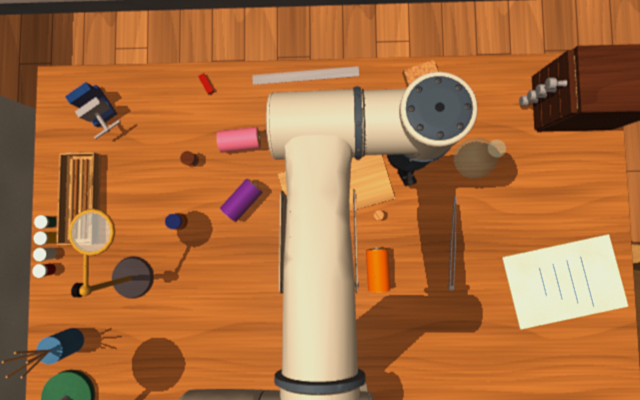

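View pics/f_sc.png

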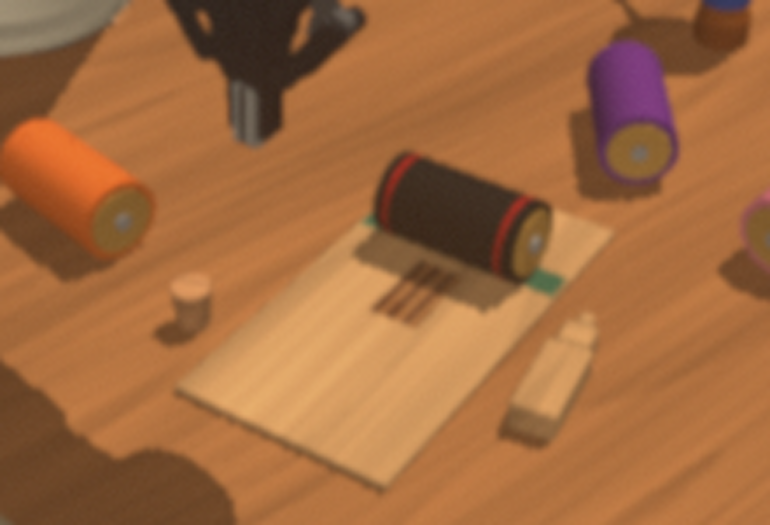

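The arm blocks the top view, but the scene view is clear: the roller lies over the band, and the hull and cork haven't moved. I overlay the predicted cylinder on the scene image as an independent check.

Run:
```python
from h import *
im=np.ascontiguousarray(r.grab_frame('scene')[:,:,::-1])
c=cv2.resize(im[140:290,200:420],None,fx=3.5,fy=3.5,interpolation=cv2.INTER_CUBIC)
ex=np.array([np.cos(BA),np.sin(BA)]);ey=np.array([-ex[1],ex[0]])
for x,col in((.069,(255,255,0)),):
    q=BO+x*ex+.002*ey
    h=cv2.convexHull(proj('scene',cyl(*q,BA-np.pi/2+-.012)).astype(np.float32))
    cv2.polylines(c,[((h-[200,140]+.5)*3.5).astype(np.int32)],True,col,1)
cv2.imwrite('pics/g.png',c)
a=cv2.imread('pics/scene1.png');d=cv2.absdiff(a,im).max(2)
print('hull/cork diff',d[228:270,345:375].mean(),d[215:235,245:262].mean())
```

```text
hull/cork diff 12.80079365079365 12.058823529411764
```

View pics/g.png

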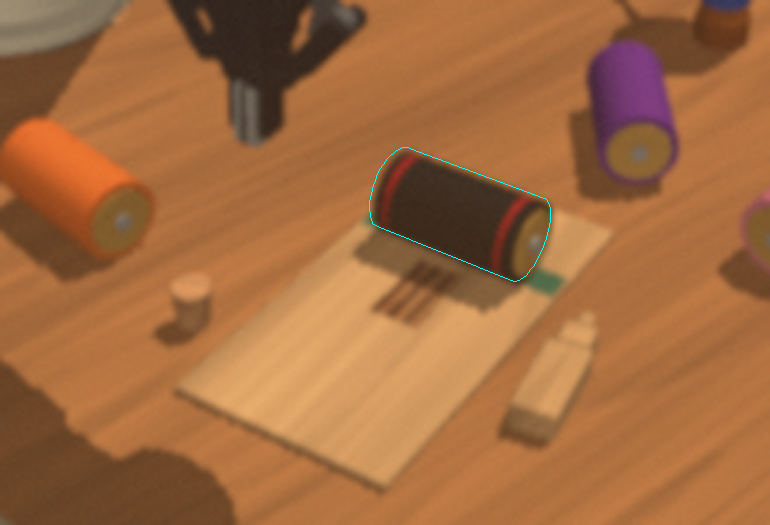

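The overlay agrees to within a couple of mm: the roller is on the band and at rest, and the hand is clear. I hand the job in.

```bash
python3 -c "
from station import r
print(r.get_obs()['time'],r.finish_job())"
```

```text
the job is handed in; nothing more can be done
15.825 None
```

I rolled the black roller about 122 mm onto the green band and handed the job in at 15.8 s. It took four light strokes on its top with the closed fingertips, pressing with about 10 N at most.

**Roller:** the last wrist measurement put it about 1 mm from the band's middle line and about 2 mm from its middle across the board, with its axis within about 1° of the band. A model overlay in the scene camera agreed to within a couple of mm. The distance rolled comes to roughly 230° of turning.

**Other objects:** the hull blank and cork look unmoved by eye in the scene view. My rough pixel comparison of those two was inconclusive, with a mean difference of about 12 grey levels. I made no measurement of the flask, tweezers, jar or spool. The hand did not go near them and no unexpected force showed.

**Hand:** it finished about 0.23 m up and clear of everything, with no force on the wrist. The arm blocked the top camera at the end, so that view could not be used for the final check.

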